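# Lock the engine's flywheel with its locking bar

### The job

Lock the flywheel of the small engine on the bench so that its nut can be undone: with the fingertips against one of the fan posts, push the flywheel round until the slot in its rim is lined up with the locking bar, then push the bar by its red tab through the guide and into the slot until the tab is fully home against the guide. Work by pushing only: do not take the posts or the bar between the fingers, and do not lift the bar or pull it out of its guide. Leave the oil can, carton, socket and wrench where they are.

Things in the scene. Friction and masses are not known exactly. Their poses are not given: they have to be found in the camera images.
- engine: Small air-cooled engine lying on its side, fixed to the bench, flywheel on top. Origin: on the flywheel's axis at bench-top height; z up. The finned cylinder points along its +x, the gear end of the case along -x; the locking bar's guide is on its -y side, so the bar is pushed along the engine's +y, straight at the axis. Crankcase, cylinder and fins stay lower than 106 mm.
- hub (a point): Top of the shaft end on the flywheel's axis, 121 mm above the bench; nut and washer round it are 28 mm across. The flywheel is a steel disc 140 mm across and 14 mm thick, its upper face 105 mm above the bench, over a toothed ring 152 mm across. Three upright round fan posts, 14 mm across and 22 mm high, stand on it 45 mm from the axis, 120 degrees apart.
- flywheel (a joint): Turn of the flywheel in rad, anticlockwise seen from above; 0 (or 2 pi, the same) = slot exactly in front of the bar. Turns freely either way, with a steady friction of 0.12 N m (about 3 N at a post), and stays where it is left. Starts between 0.6 and 5.68. With the bar in the slot it can turn only about 0.07 rad either way.
- slot (a point): Middle of the open end of the flywheel's slot, at the rim, 70 mm from the axis, 97 mm above the bench. The slot is a notch 20 mm wide and 22 mm deep through the rim; a yellow paint line on the upper face points along it. At joint value 0 it points to the engine's -y; at value t it is turned from there by t anticlockwise.
- post0 (a point): Middle of the top of the fan post 60 degrees anticlockwise (from above) from the slot. 127 mm above the bench, 45 mm from the axis.
- post1 (a point): Middle of the top of the fan post opposite the slot.
- post2 (a point): Middle of the top of the fan post 60 degrees clockwise (from above) from the slot.
- bar: Steel locking bar lying loose in its guide (80 to 140 g, slides at about 1 N): 12 mm wide, 10 mm high, round nose, upright red tail tab 26 mm wide, 32 mm high, 6 mm thick. Origin: underside, in the plane of the tab's front face; +y runs along the bar to the nose, 72 mm away. Starts with the nose 6 to 22 mm clear of the rim. Home: origin 124 mm from the axis, nose 18 mm into the slot.
- bar_tab (a point): Middle of the red tab's back face, where it is pushed, 108 mm above the bench; the tab's top is 124 mm above the bench.
- guide_back (a point): Middle of the guide's back face, at the mouth of the bar's channel (14 mm wide), where the front of the red tab comes to rest; 97 mm above the bench, 124 mm from the axis. The guide is a steel block 50 mm wide, from 79 to 124 mm from the axis, 113 mm high with its screw heads.
- plate_end (a point): Middle of the outer end of the guide's floor plate, 165 mm from the axis; the plate is 50 mm wide, its top 92 mm above the bench, and runs from the guide out to here under the bar's tail.
- oil_can: Black plastic oil can, 65 mm (x) by 105 mm (y), 214 mm high, red cap; stands on the bench beside the engine, not to be moved. Origin under its middle.
- carton: Open white carton, 100 x 75 mm, 70 mm high (flaps to 105), with a part in it; on the bench, not to be moved. Origin under its middle.
- socket: Steel socket, 35 mm across, 50 mm high, standing on the bench, not to be moved. Origin under its middle.
- wrench: Steel wrench lying on the bench, not to be moved. Origin under its middle.
There are look-alikes about, which are no part of the job. What is shaped like the bar but green is not meant.

How it is judged:
On the way, in this order (a step that is already met when the one before it is completed fails the run):
1. the slot stands in front of the bar, so that its nose can enter (within 7 mm at the rim) (x of slot in the frame of engine between -0.007 and 0.007 m and y of slot in the frame of engine below 0 m), for 0.1 s.
2. the bar is pushed home into the slot, its tab within 3 mm of the guide (y of bar in the frame of engine above -0.127 m and z of bar in the frame of engine below 0.096 m), for 0.2 s.
At the end, for the whole second after the job is handed in: The bar lies in its guide at rest with its tab within 3 mm of the guide's back face, its nose in the slot of the flywheel, which stands still (all of step 2 and y of bar in the frame of engine below -0.12 m and x of slot in the frame of engine between -0.008 and 0.008 m and y of slot in the frame of engine below 0 m and linear speed of bar below 0.02 m/s and velocity of joint flywheel between -0.1 and 0.1 rad/s); the robot touches nothing.
It fails at once if the bar is lifted or pulled out of its guide (raised more than 8 mm, or drawn back to more than 190 mm from the axis) (z of bar in the frame of engine above 0.1 m or z of bar in the frame of engine below 0.08 m or y of bar in the frame of engine below -0.19 m).
It fails at once if the bar's tab or a fan post is taken between the fingers (the grasp point comes within 6 mm of the tab's thickness, or within 8 mm of a post's axis, below the top of it) ((y of the grasp point in the frame of bar between -0.012 and 0.006 m and x of the grasp point in the frame of bar between -0.016 and 0.016 m and z of the grasp point in the frame of bar below 0.036 m) or (horizontal distance between the grasp point and post0 below 0.008 m and z of the grasp point in the frame of engine below 0.131 m) or (horizontal distance between the grasp point and post1 below 0.008 m and z of the grasp point in the frame of engine below 0.131 m) or (horizontal distance between the grasp point and post2 below 0.008 m and z of the grasp point in the frame of engine below 0.131 m)).
It fails at once if a bystander (oil can, carton, socket, wrench) is moved more than 20 mm or tipped (distance of any of oil_can, carton, socket, wrench from where it was at the start of the episode above 0.02 m or angle between any of oil_can, socket's own z axis and vertical above 0.3 rad).
It also fails if it takes over 48 s, if anything falls off the work surface, if the arm or the gripper's body presses on something with over 40 N, if the wrist force passes 120 N, or if a joint passes its speed limit or range.

### The arm

A 6-joint arm with a two-finger parallel gripper is mounted at the origin on the work surface. World frame = base frame: x ahead of the robot, y to its left, z up, the work surface at z = 0. Lengths are in m, angles in rad, forces in N, time in s.
With the tool pointing down it reaches from about 0.3 to 0.775 m from the base axis. Payload 14.6 kg.
Tool frame: the origin (TCP) lies midway between the tips of the shut fingers; the grasp point (between the pads) lies 19 mm behind it; x points along the fingers, y is the direction in which the jaws open and shut, and the axes are right-handed (so a half turn about x gives the same grasp; the last joint's range is limited). The gripper opens to 85 mm and grips with 20 to 120 N. Pads are 22 mm wide; open, the fingers measure 114 mm over their backs; the gripper's body (76 mm by 85 mm) begins 54 mm behind the grasp point. The pads swing forward as they close: fully open they stand 13 mm farther back than shut.
Start: joints at [-1.293, 0.3, 1.521, -0, 1.321, -0.067], TCP at [0.186, -0.518, 0.205] pointing down, gripper open.
Joint ranges: [-3.03, 3.03], [-0.79, 2.21], [0.23, 2.52], [-1.04, 4.18], [0, 3.07], [-2.55, 2.55]. Speed limits (rad/s): [2.22, 2.22, 2.57, 3.14, 3.14, 3.14].

### API

Orientations are given as a rotation vector (axis times angle).
In Python, from rig import manip, vision gives the robot as it stands.
- The arm moves only by the tool move_arm, never from a script. Its argument "targets" is a list of rows, each a list of 4 numbers: the shift along the tool's x, y, z in units of 4 cm (1.0 is 4 cm), then the turn about the tool's x in units of 90 degrees (1.0 is 90 degrees). In form: [[tx, ty, tz, roll], ...]. A call has 1 to 10 rows; each row shifts and turns the commanded pose from where the row before left it, along the tool's axes as they then stand; what a row does not reach is not made up. A row lasts 1/8 s, in which the tool goes at most 62.5 mm and 10.7 degrees, less where a joint would pass 70% of its speed; a pose out of reach is approached as far as the arm can. A call with a number of a shift or a turn outside -1 to 1 is refused whole. A call with a gripper value outside its range is refused whole. "fingers" is the closure, from 0 (fully open) to 1 (shut), set as the call begins (left out, the last holds). The fingers move at their own pace and stop on an object; "squeeze" is the grip in N (left out, the last holds). Time passes only in rows, so rows that do not move let the fingers close. It gives the time, the measured TCP pose, the force and the opening at its end, in the units of the state.
- manip.read_state(): the state, without advancing time (a new reading comes with each control period).
- vision.camera(name): name is "scene" or "side" or "wrist"; returns a dict with "image" (420x560x3 uint8, red, green, blue), "depth" (420x560 float32, m along the optical axis (not along the pixel's ray), 0 where there is no reading), "fx", "fy", "cx", "cy" (pixels), "xyz" and "rotation" of the camera in the world. Camera axes: x right, y up, looking along -z (the intrinsics and any distortion apply to the point x, -y, -z); pixel columns grow to the right and rows downward; lengths in m; the calibration is good to about 2 mm. A picture is of the moment at which its call begins.
- manip.sign_off(): hands the job in, once; it reports no verdict.
The state is a dict: "time_s": time; "qpos": joint angles; "joint_vel": joint speeds; "tau": joint torques, N m; "ee_pos": TCP position; "tool_rot": TCP orientation; "contact_force": force on the tool from outside, world axes, zero at the start; "torque": the same for the moment, N m; "gripper_width": opening from 0.0 (shut) to 1.0 (fully open).
Only numpy, scipy, OpenCV 4.12 (cv2) and the standard library are available. Lean on these libraries where they do the work, as an engineer would, in place of code of your own. Each camera call takes 0.05 s, during which the arm holds its last target. There are 200 camera calls.

## Working session

There is one attempt and no reset: what is moved stays moved. The work goes in short steps, Python scripts to look and compute and a tool call to move; the robot and the scene stay as the last step left them, time stands still between calls to the robot, and variables do not carry over. Pictures are saved under pics/ and viewed, about 8 in all and at most 12, crops included, and the job is handed in when it is done.

Besides the shell and the picture viewer there is one more tool, called after "Call:" in YAML: its name, and indented under it one key for each argument. move_arm: Moves the arm, as the interface text tells. Its arguments: {"type":"object","properties":{"targets":{"type":"array"},"fingers":{"type":"number"},"squeeze":{"type":"number"}},"required":["targets"]}

```bash
mkdir -p pics; ls
cat > h.py <<'E'
import numpy as np, cv2
from rig import manip, vision
def pt(c,u,v,z=None):
    d=np.array([(u-c['cx'])/c['fx'],-(v-c['cy'])/c['fy'],-1.0]);R=np.array(c['rotation'])
    if R.shape!=(3,3): R=cv2.Rodrigues(R.astype(float))[0]
    o=np.array(c['xyz']); w=R@d
    if z is None:
        return o+w*c['depth'][int(round(v)),int(round(u))]
    return o+w*((z-o[2])/w[2])
def save(c,n): cv2.imwrite(f'pics/{n}.png',c['image'][:,:,::-1])
E
python3 - <<'E'
from h import *
import pickle
print(manip.read_state())
ims=[]
for n in ('scene','side','wrist'):
    c=vision.camera(n); pickle.dump(c,open(f'{n}0.pkl','wb')); save(c,n+'0'); print(n,c['xyz'],np.array(c['rotation']).round(3).tolist(),c['fx'],c.keys()); ims.append(c['image'])
a=np.hstack(ims[:2])[:,:,::-1]; cv2.imwrite('pics/both0.png',cv2.resize(np.vstack(ims[:2])[:,:,::-1],(800,1200))[:600])
E
```

```text
pics
{'time_s': 0.0, 'qpos': array([-1.29260946e+00,  3.00479955e-01,  1.52160103e+00, -4.41977890e-05,
        1.32067888e+00, -6.66047785e-02]), 'joint_vel': array([-9.12836507e-05,  1.13377759e-03,  6.38274768e-04,  9.27601136e-04,
       -1.49161673e-03, -9.15111343e-05]), 'tau': array([-2.90682896e-03, -5.43513143e+01, -3.61795127e+01, -1.86284046e-04,
        4.06204708e-03, -3.13352621e-05]), 'ee_pos': array([ 0.18581046, -0.51737811,  0.20410803]), 'tool_rot': array([ 2.03441247,  0.35547572, -2.03475494]), 'contact_force': array([ 0.30687638, -0.26801736,  0.18447596]), 'torque': array([-0.02875073,  0.01259388, -0.00533969]), 'gripper_width': 0.9985991608955634}
scene [ 1.07235799 -0.18680695  0.65312588] [0.711, 0.478, 1.121] 397.9286658885253 dict_keys(['image', 'depth', 'fx', 'fy', 'cx', 'cy', 'xyz', 'rotation'])
side [0.38880304 0.6710309  0.83885843] [0.131, -1.048, -2.717] 403.59085142307555 dict_keys(['image', 'depth', 'fx', 'fy', 'cx', 'cy', 'xyz', 'rotation'])
wrist [ 0.26274711 -0.48986429  0.37181187] [-0.287, 0.202, -1.213] 344.25535440550806 dict_keys(['image', 'depth', 'fx', 'fy', 'cx', 'cy', 'xyz', 'rotation'])
```

View pics/scene0.png

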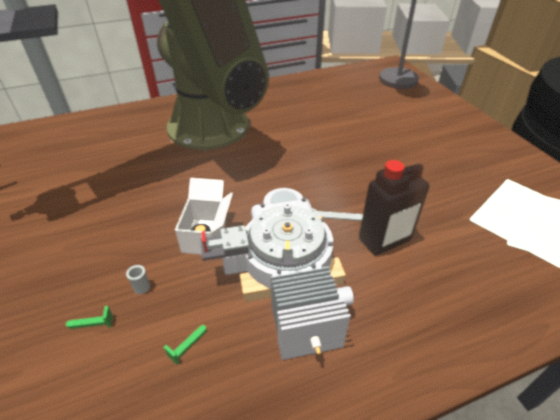

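View pics/side0.png

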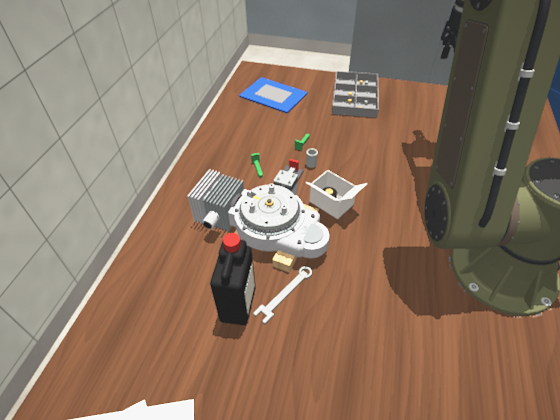

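Scene: flywheel centred at (288,230), with its yellow slot line near (289,252) pointing at the finned cylinder. The red tab is at (206,243), left of the guide. The candidates for the bar are the red-tabbed one in the guide and the two green look-alikes at (90,320) and (187,343). The red one fits. I'll confirm in an enlarged crop and measure.

Run:
```python
from h import *
import pickle
s=pickle.load(open('scene0.pkl','rb'));d=pickle.load(open('side0.pkl','rb'))
a=cv2.resize(s['image'][175:295,185:345],(800,600),interpolation=2)[:,:,::-1]
b=cv2.resize(d['image'][150:270,220:340],(600,600),interpolation=2)[:,:,::-1]
cv2.imwrite('pics/cs.png',a);cv2.imwrite('pics/cd.png',b)
for n,c in (('s',s),('d',d)):
    hsv=cv2.cvtColor(c['image'],cv2.COLOR_RGB2HSV)
    for nm,lo,hi in (('red',(0,150,90),(6,255,255)),('red2',(174,150,90),(180,255,255)),('yel',(18,90,110),(34,255,255))):
        m=cv2.inRange(hsv,lo,hi);k,l,st,ce=cv2.connectedComponentsWithStats(m)
        for i in range(1,k):
            if st[i,4]>=4 and 150<ce[i][1]<290: print(n,nm,st[i],ce[i].round(1),pt(c,*ce[i]).round(3))
```

```text
s red [384 159  21  21 330] [393.6 169.1] [0.616 0.215 0.213]
s red [202 232   4  10  20] [203.5 237.2] [ 0.567 -0.136  0.123]
s yel [195 225  11   6  42] [200.  227.5] [ 0.455 -0.127  0.038]
s yel [283 225   9   6  31] [287.2 227.5] [0.594 0.017 0.117]
s yel [286 241   3   9  26] [287.  245.2] [0.626 0.003 0.106]
s yel [332 258   7  13  24] [333.9 263. ] [0.642 0.099 0.029]
s yel [340 263   4   9  10] [341.2 267.1] [0.657 0.108 0.029]
s yel [335 275   8   5  16] [339.2 276.5] [0.675 0.094 0.028]
s yel [241 277   2  12  15] [241.6 282. ] [ 0.618 -0.087  0.029]
s yel [338 281   3   2   4] [338.8 281.2] [0.674 0.095 0.01 ]
s yel [262 288   5   3   8] [264.2 289.1] [ 0.651 -0.052  0.031]
d red [289 158  10  12  74] [293.4 162.9] [ 0.562 -0.134  0.115]
d red [223 232  17  21 281] [231.2 241.8] [0.604 0.231 0.215]
d yel [259 155   1   4   4] [259.  156.5] [ 0.695 -0.244  0.02 ]
d yel [326 189   7   5  26] [329.2 190.8] [ 0.457 -0.126  0.042]
d yel [253 195   7   5  13] [255.8 196.8] [0.627 0.004 0.107]
d yel [266 200   7   6  20] [269.  202.8] [0.587 0.026 0.117]
d yel [281 265   3   4   7] [281.7 266.6] [0.529 0.129 0.011]
d yel [288 267   2   4   4] [288.8 268.5] [0.51  0.135 0.018]
```

View pics/cs.png

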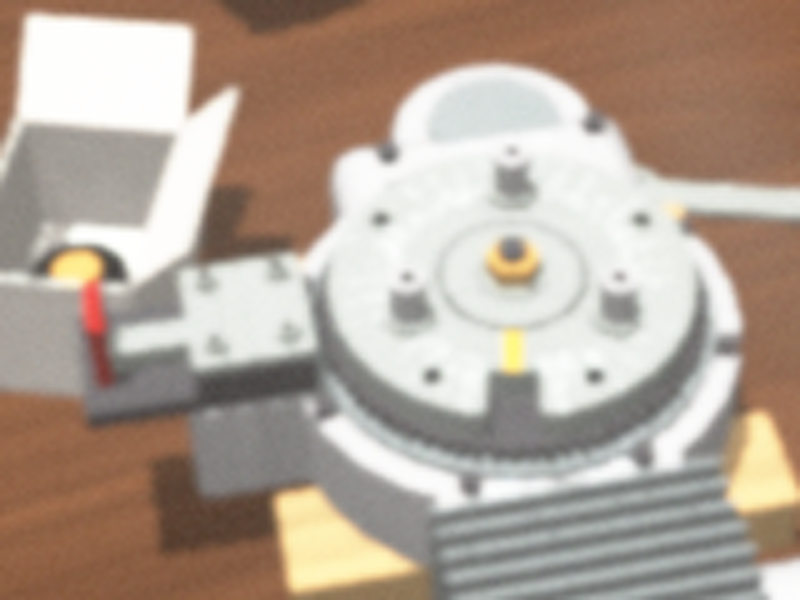

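View pics/cd.png

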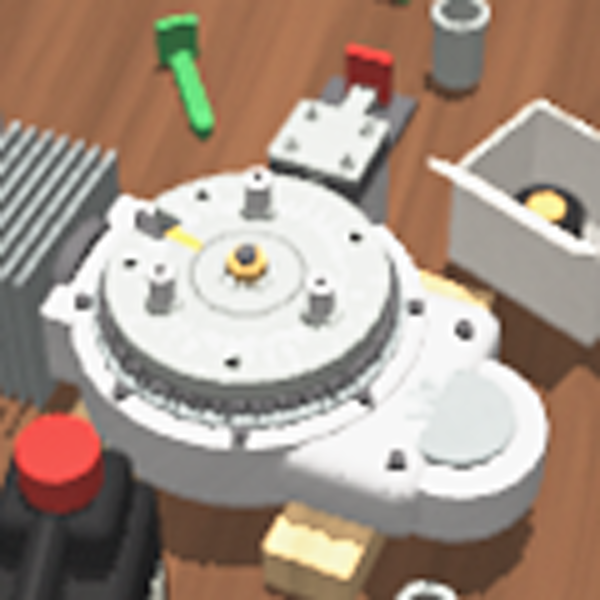

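The crops confirm it: the red-tabbed bar sits in the guide, its tab at scene crop (95,330) and side crop (370,70), and the green ones lie loose on the bench. Slot and paint line are at scene crop (512,380). Posts: post2 (409,278), post1 (511,153), post0 (619,278). Next I triangulate across the two views.

```bash
cat >> h.py <<'E'
def ray(c,u,v):
    R=cv2.Rodrigues(np.array(c['rotation'],float))[0]
    w=R@np.array([(u-c['cx'])/c['fx'],-(v-c['cy'])/c['fy'],-1.0]); return np.array(c['xyz']),w/np.linalg.norm(w)
def tri(c1,p1,c2,p2):
    a,u=ray(c1,*p1);b,v=ray(c2,*p2)
    k=np.linalg.lstsq(np.c_[u,-v],b-a,rcond=None)[0]
    P,Q=a+k[0]*u,b+k[1]*v
    return (P+Q)/2,np.linalg.norm(P-Q)
E
python3 - <<'E'
from h import *
import pickle
s=pickle.load(open('scene0.pkl','rb'));d=pickle.load(open('side0.pkl','rb'))
S=lambda x,y:(185+(x-2)/5,175+(y-2)/5)
D=lambda x,y:(220+(x-2)/5,150+(y-2)/5)
f={'hub':((512,247),(248,250),.121),'post2':((409,275),(259,175),.127),'post0':((619,275),(160,268),.127),'post1':((511,152),(320,283),.127),
'tabtopL?':((90,288),(348,47),.124),'tabtopR':((98,322),(390,62),.124),
'slot':((512,400),(138,222),.105)}
for n,(a,b,z) in f.items():
    p,e=tri(s,S(*a),d,D(*b)); print(n,p.round(4),round(e,4),pt(s,*S(*a),z).round(4)[:2],pt(d,*D(*b),z).round(4)[:2])
# guide top corners (scene), z=~.110
for q in ((180,270),(297,252),(318,345),(195,370)): print('guide',pt(s,*S(*q),.110).round(4))
for q in ((312,95),(395,125),(355,180),(272,150)): print('guideD',pt(d,*D(*q),.110).round(4))
for q in ((435,515),(718,465)): print('fin',pt(s,*S(*q),.1).round(4))
E
```

```text
hub [0.5884 0.0181 0.1203] 0.0013 [0.5897 0.0182] [0.5879 0.0181]
post2 [ 0.5947 -0.0256  0.1285] 0.002 [ 0.5945 -0.0246] [ 0.5946 -0.028 ]
post0 [0.6239 0.0462 0.1281] 0.0 [0.623  0.0467] [0.6243 0.0452]
post1 [0.5469 0.0356 0.1266] 0.0007 [0.547  0.0353] [0.547  0.0363]
tabtopL? [ 0.5697 -0.1324  0.1337] 0.0099 [ 0.5546 -0.1341] [ 0.5745 -0.1375]
tabtopR [ 0.5552 -0.1373  0.1125] 0.011 [ 0.5722 -0.1355] [ 0.5499 -0.131 ]
slot [ 0.6498 -0.0038  0.1059] 0.0057 [ 0.6464 -0.005 ] [ 0.6518 -0.002 ]
guide [ 0.5444 -0.0989  0.11  ]
guide [ 0.5517 -0.0549  0.11  ]
guide [ 0.5998 -0.0624  0.11  ]
guide [ 0.5948 -0.1073  0.11  ]
guideD [ 0.5878 -0.1107  0.11  ]
guideD [ 0.5395 -0.0983  0.11  ]
guideD [ 0.5506 -0.053   0.11  ]
guideD [ 0.5977 -0.0643  0.11  ]
fin [ 0.6801 -0.0475  0.1   ]
fin [0.6968 0.0525 0.1   ]
```

```bash
cat >> h.py <<'E'
AX=np.array([.5885,.0185])
def plan(p,psi,zt=None):
    """tool-frame shift (units) to world TCP p; psi=desired tool z heading deg"""
    s=manip.read_state();R=cv2.Rodrigues(s['tool_rot'])[0]
    print('t',s['time_s'],'tcp',s['ee_pos'].round(4),'F',s['contact_force'].round(1),'w',round(s['gripper_width'],2),'zhead',round(np.degrees(np.arctan2(R[1,2],R[0,2])),2),'q6',s['qpos'][5].round(2))
    h=np.degrees(np.arctan2(R[1,2],R[0,2]))
    # turn about tool x (down): + is clockwise from above
    print(' shift units',(R.T@(np.array(p)-s['ee_pos'])/.04).round(3),'turn units',round(((h-psi+180)%360-180)/90,3))
E
python3 - <<'E'
from h import *
s=manip.read_state();print(cv2.Rodrigues(s['tool_rot'])[0].round(3))
r=np.radians
th=r(-82);post=AX+.045*np.array([np.cos(th),np.sin(th)]);tg=np.array([np.sin(th),-np.cos(th)])
print(post,tg)
for off in(.018,.026):
  p=post-off*tg; print(p); plan([*p,.16],np.degrees(np.arctan2(*tg[::-1])))
E
```

```text
[[-0.     0.338 -0.941]
 [ 0.001 -0.941 -0.338]
 [-1.    -0.001 -0.   ]]
[ 0.59476279 -0.02606206] [-0.99026807 -0.1391731 ]
[ 0.61258761 -0.02355695]
t 0.15 tcp [ 0.1859 -0.5174  0.2042] F [0.  0.7 0. ] w 1.0 zhead -160.24 q6 -0.07
 shift units [  1.115  -8.013 -14.214] turn units 0.131
[ 0.62050976 -0.02244356]
t 0.15 tcp [ 0.1859 -0.5174  0.2042] F [0.  0.7 0. ] w 1.0 zhead -160.24 q6 -0.07
 shift units [  1.115  -7.972 -14.41 ] turn units 0.131
```

Call:
move_arm:
  targets:
    - [0,-0.53,-0.97,0]
    - [0,-0.53,-0.97,0]
    - [0,-0.53,-0.97,0]
    - [0,-0.53,-0.97,0]
    - [0,-0.53,-0.97,0]
    - [0,-0.53,-0.97,0]
    - [0,-0.53,-0.97,0]
    - [0,-0.53,-0.97,0]
    - [0,-0.53,-0.97,0]
    - [0,-0.53,-0.97,0]
  fingers: 1
  squeeze: 20

```text
time_s: 1.4
ee_pos: [0.4802, -0.1857, 0.2046]
tool_rot: [2.034, 0.354, -2.034]
contact_force: [0.4, -0.2, 0.5]
gripper_width: 0.002
```

Call:
move_arm:
  targets:
    - [0,-0.53,-0.97,0]
    - [0,-0.53,-0.97,0]
    - [0,-0.53,-0.97,0]
    - [0,-0.53,-0.97,0]
    - [0,-0.53,-0.97,0]
    - [0,0,0,-0.115]
    - [0,0,0,-0.115]
    - [0,0,0,-0.115]
    - [0,0,0,-0.115]
    - [0,0,0,-0.115]

```text
time_s: 2.65
ee_pos: [0.626, -0.0216, 0.2043]
tool_rot: [1.438, 1.043, -1.439]
contact_force: [-0.5, -0.8, -0.1]
gripper_width: -0.0
```

Call:
move_arm:
  targets:
    - [0,0,0,-0.115]
    - [0,0,0,-0.115]
    - [0,0,0,-0.115]
    - [0,0,0,-0.115]
    - [0,0,0,-0.115]
    - [0,0,0,-0.115]
    - [0,0,0,-0.115]
    - [0,0,0,-0.115]
    - [0,0,0,-0.115]
    - [0,0,0,-0.115]

```text
time_s: 3.9
ee_pos: [0.6261, -0.0216, 0.2043]
tool_rot: [0.064, 1.57, -0.064]
contact_force: [-0.6, 0.4, 0.2]
gripper_width: 0.001
```

Run:
```python
from h import *
th=np.radians(-82);post=AX+.045*np.array([np.cos(th),np.sin(th)]);tg=np.array([np.sin(th),-np.cos(th)])
plan([*(post-.030*tg),.114],8)
c=vision.camera('wrist');save(c,'w1')
import pickle;pickle.dump(c,open('w1.pkl','wb'))
```

```text
t 3.9 tcp [ 0.6261 -0.0216  0.2043] F [-0.6  0.4  0.2] w 0.0 zhead -4.65 q6 -1.58
 shift units [ 2.259 -0.01  -0.037] turn units -0.141
```

View pics/w1.png

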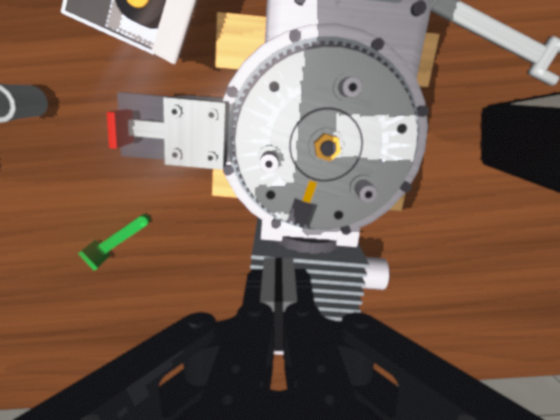

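Wrist view: hub (328,147), posts (268,160), (352,86) and (368,191), slot (303,212), tab (113,130), guide (164–226, 97–168). I refine the measurements from this nearer view.

Run:
```python
from h import *
import pickle
c=pickle.load(open('w1.pkl','rb'))
g=lambda n,u,v,z:print(n,pt(c,u,v,z)[:2].round(4),'depth z',pt(c,u,v)[2].round(4),'rel',(pt(c,u,v,z)[:2]-AX).round(4),'ang',np.degrees(np.arctan2(*(pt(c,u,v,z)[:2]-AX)[::-1])).round(1),'r',np.linalg.norm(pt(c,u,v,z)[:2]-AX).round(4))
g('hub',328,147,.121);g('post2',268,159,.127);g('post1',352,86,.127);g('post0',369,191,.127);g('slot',303,213,.105)
for q in((164,97),(226,101),(226,170),(164,163)):g('guide',*q,.11)
g('guidemid',195,133,.11);g('barneck',148,129,.102)
hsv=cv2.cvtColor(c['image'],cv2.COLOR_RGB2HSV);m=cv2.inRange(hsv[100:160,90:140],(0,120,60),(8,255,255));ys,xs=np.where(m)
print(xs.min()+90,xs.max()+90,ys.min()+100,ys.max()+100)
x0=xs.min()+90;x1=xs.max()+90
g('tab back bottom/top',x0,130,.124);g('tabfront',x1,130,.124)
for y in(112,147):print([int(x+90) for x in np.where(m[y-100])[0]][:1],[int(x+90) for x in np.where(m[y-100])[0]][-1:])
```

```text
hub [0.5854 0.0174] depth z 0.1188 rel [-0.0031 -0.0011] ang -160.6 r 0.0033
post2 [ 0.5896 -0.0267] depth z 0.1251 rel [ 0.0011 -0.0452] ang -88.6 r 0.0452
post1 [0.5447 0.0341] depth z 0.1264 rel [-0.0438  0.0156] ang 160.4 r 0.0465
post0 [0.6194 0.0458] depth z 0.1255 rel [0.0309 0.0273] ang 41.5 r 0.0413
slot [ 0.6411 -0.0029] depth z 0.0887 rel [ 0.0526 -0.0214] ang -22.1 r 0.0567
guide [ 0.5415 -0.0987] depth z 0.1057 rel [-0.047  -0.1172] ang -111.8 r 0.1263
guide [ 0.5479 -0.0542] depth z 0.0847 rel [-0.0406 -0.0727] ang -119.2 r 0.0832
guide [ 0.5989 -0.0608] depth z 0.084 rel [ 0.0104 -0.0793] ang -82.5 r 0.0799
guide [ 0.5896 -0.1078] depth z -0.0013 rel [ 0.0011 -0.1263] ang -89.5 r 0.1263
guidemid [ 0.5689 -0.0803] depth z 0.1067 rel [-0.0196 -0.0988] ang -101.2 r 0.1007
barneck [ 0.5638 -0.118 ] depth z 0.1001 rel [-0.0247 -0.1365] ang -100.3 r 0.1387
105 127 110 149
tab back bottom/top [ 0.5603 -0.1401] depth z -0.0015 rel [-0.0282 -0.1586] ang -100.1 r 0.1611
tabfront [ 0.5615 -0.1246] depth z 0.103 rel [-0.027  -0.1431] ang -100.7 r 0.1456
[106] [124]
[108] [119]
```

Call:
move_arm:
  targets:
    - [0.4,0,0,-0.07]
    - [0.4,0,0,-0.065]
    - [0.4,0,0,0]
    - [0.4,0,0,0]
    - [0.4,0,0,0]
    - [0.23,0,0,0]
    - [0,0,0,0]
    - [0,0,0,0]

```text
time_s: 4.95
ee_pos: [0.6265, -0.0217, 0.1161]
tool_rot: [-0.098, 1.568, 0.098]
contact_force: [0.5, 0.7, 0.7]
gripper_width: -0.004
```

```bash
sed -i 's/^AX=.*/AX=np.array([.587,.018])/' h.py
cat >> h.py <<'E'
def loc(psi):
    s=manip.read_state();r=np.radians(psi);d=s['ee_pos'][:2]-AX
    z=np.array([np.cos(r),np.sin(r)]);y=np.array([-z[1],z[0]])
    print('local y,z mm',(d@y*1e3).round(1),(d@z*1e3).round(1))
E
python3 - <<'E'
from h import *
plan([.62,-.022,.114],7.5); loc(7.5)
E
```

```text
t 4.95 tcp [ 0.6265 -0.0217  0.1161] F [0.5 0.7 0.7] w -0.0 zhead 7.14 q6 -1.79
 shift units [ 0.053  0.012 -0.162] turn units -0.004
local y,z mm -44.5 34.0
```

Call:
move_arm:
  targets:
    - [0,0,-0.12,0]
    - [0,0,-0.12,0]
    - [0,0,-0.12,0]
    - [0,0,-0.04,0]
    - [0,-0.035,-0.1,0.056]
    - [0,-0.035,-0.1,0.056]
    - [0,-0.035,-0.1,0.056]
    - [0,-0.035,-0.1,0.056]
    - [0,0,0,0]

```text
time_s: 6.08
ee_pos: [0.5942, -0.0291, 0.1156]
tool_rot: [0.178, 1.563, -0.178]
contact_force: [-0.4, 0.6, -0.1]
gripper_width: -0.0
```

Run:
```python
from h import *
plan([.62,-.022,.114],-12.5); loc(-12.9)
c=vision.camera('scene');cv2.imwrite('pics/s2.png',cv2.resize(c['image'][165:295,175:355],(800,578),interpolation=2)[:,:,::-1])
```

```text
t 6.075 tcp [ 0.5942 -0.0291  0.1156] F [-0.4  0.6 -0.1] w -0.0 zhead -12.98 q6 -1.45
 shift units [0.04  0.318 0.588] turn units -0.005
local y,z mm -44.3 17.6
```

View pics/s2.png

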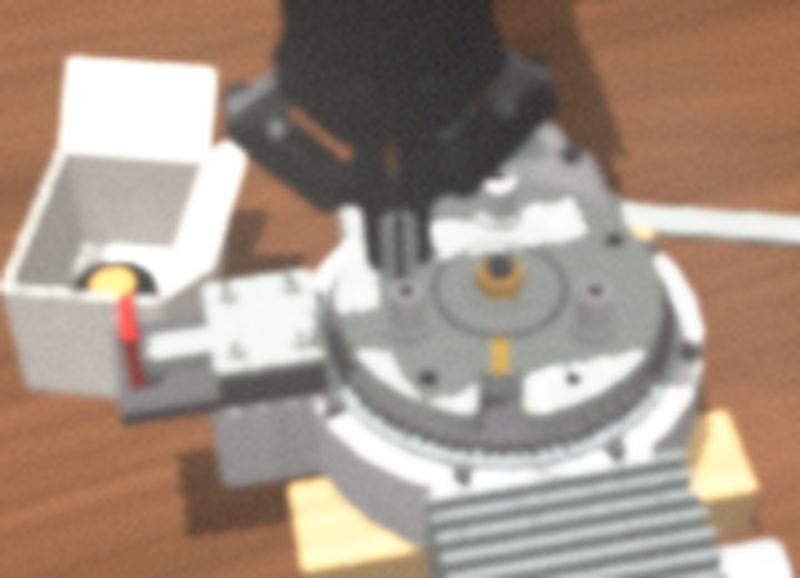

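Run:
```python
from h import *
def proj(c,p):
    R=cv2.Rodrigues(np.array(c['rotation'],float))[0];q=R.T@(np.array(p)-c['xyz']);return c['cx']+c['fx']*q[0]/-q[2],c['cy']-c['fy']*q[1]/-q[2]
s=manip.read_state();R=cv2.Rodrigues(s['tool_rot'])[0];print(R.round(3))
c=vision.camera('scene');d=vision.camera('side')
for n,p in(('tcp',s['ee_pos']),('grasp',s['ee_pos']-.019*R[:,0]),('post2',[.594,-.0262,.127])):
  u,v=proj(c,p);print(n,'scene crop',(u-175)*4.44,(v-165)*4.44,'side crop',[(k-o)*5 for k,o in zip(proj(d,p),(220,150))])
cv2.imwrite('pics/d2.png',cv2.resize(d['image'][140:260,210:350],(700,600),interpolation=2)[:,:,::-1])
# depth on the finger face in scene
for y in(230,250,265):
  u,v=175+400/4.44,165+y/4.44;print(pt(c,u,v).round(4))
print(pt(c,175+405/4.44,165+289/4.44).round(4))
```

```text
[[ 0.     0.223  0.975]
 [ 0.     0.975 -0.223]
 [-1.     0.     0.   ]]
tcp scene crop 396.3492080699114 308.58721586547597 side crop [np.float64(258.4494687280426), np.float64(187.76866518963985)]
grasp scene crop 394.99415123666574 276.7535409284185 side crop [np.float64(257.57280168978326), np.float64(160.82300126722032)]
post2 scene crop 401.78786121302335 287.12967772102104 side crop [np.float64(257.14686463062236), np.float64(175.669525883671)]
[ 0.6059 -0.03    0.1721]
[ 0.6038 -0.0296  0.159 ]
[ 0.6038 -0.0299  0.1507]
[ 0.5941 -0.0249  0.1254]
```

View pics/d2.png

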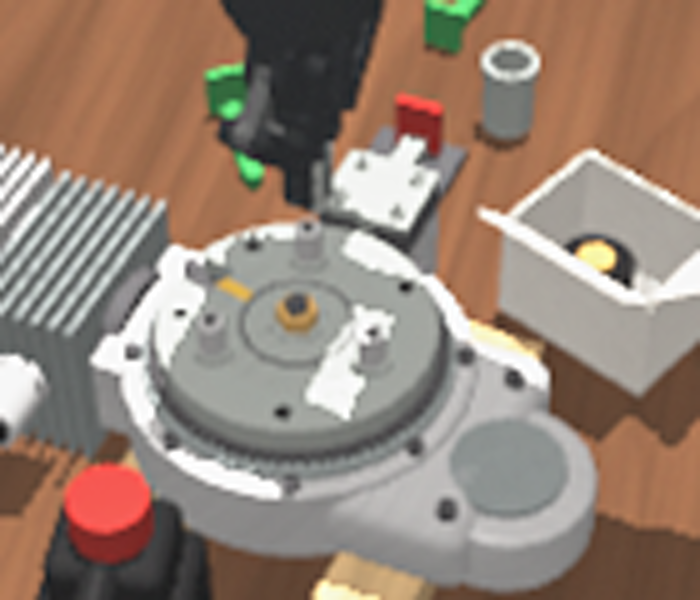

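Run:
```python
from h import *
c=vision.camera('scene');d=vision.camera('side');w=vision.camera('wrist')
print(tri(c,(175+400/4.44,165+273/4.44),d,(210+300/5,140+206/5)))
for v in range(218,236): 
  u=265; print(v,c['image'][v,u],pt(c,u,v).round(4))
save(w,'w2')
s=manip.read_state();print(s['ee_pos'],np.array(w['xyz']))
```

```text
(array([ 0.59748275, -0.0275941 ,  0.13889922]), np.float64(0.0007220246724691115))
218 [103 102 100] [ 0.6076 -0.0308  0.171 ]
219 [99 97 97] [ 0.606  -0.0304  0.167 ]
220 [99 99 95] [ 0.606  -0.0305  0.1646]
221 [100  99  96] [ 0.605  -0.0302  0.1611]
222 [100 100  97] [ 0.6051 -0.0303  0.1587]
223 [100  98  96] [ 0.6052 -0.0304  0.1564]
224 [98 98 94] [ 0.6034 -0.0299  0.152 ]
225 [91 91 87] [ 0.6048 -0.0304  0.1511]
226 [93 92 91] [ 0.6053 -0.0306  0.149 ]
227 [122 123 122] [ 0.6049 -0.0306  0.1461]
228 [147 147 144] [ 0.5896 -0.0255  0.1269]
229 [142 140 139] [ 0.5939 -0.0271  0.129 ]
230 [131 131 128] [ 0.5944 -0.0273  0.127 ]
231 [147 146 144] [ 0.5963 -0.028   0.1265]
232 [162 161 160] [ 0.597  -0.0283  0.1245]
233 [158 156 156] [ 0.5992 -0.0292  0.1245]
234 [147 146 144] [ 0.5997 -0.0294  0.1223]
235 [148 147 146] [ 0.5997 -0.0295  0.1197]
[ 0.59439982 -0.02903596  0.11544481] [ 0.51192116 -0.01082227  0.28309137]
```

View pics/w2.png

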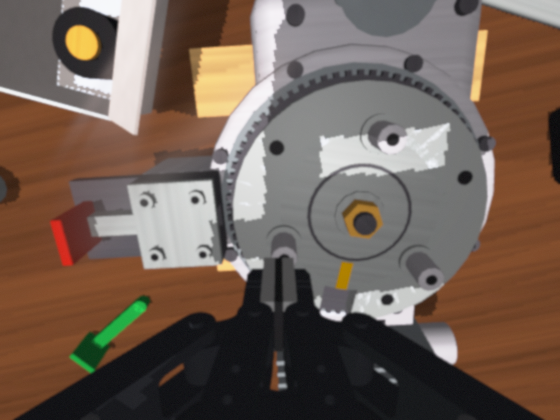

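The tips show at z≈0.14 in the pictures, about 27 mm above the reported TCP. They passed over the post at (285,245) without touching it, and slot and post haven't moved. I'll back off and come down lower, checking the force as I go.

Call:
move_arm:
  targets:
    - [0,0,0.25,0]
    - [0,0,0.25,0]
    - [0,0,0.25,0]
    - [0,0.1,0,-0.076]
    - [0,0.1,0,-0.076]
    - [0,0,0,-0.076]
    - [0,0,0,0]

```text
time_s: 7.25
ee_pos: [0.6252, -0.028, 0.1153]
tool_rot: [-0.102, 1.568, 0.102]
contact_force: [-0.7, -0.0, 0.6]
gripper_width: -0.002
```

Run:
```python
from h import *
plan([.6225,-.0227,.093],7.5); loc(7.5)
```

```text
t 7.25 tcp [ 0.6252 -0.028   0.1153] F [-0.7 -0.   0.6] w -0.0 zhead 7.48 q6 -1.8
 shift units [ 0.559  0.141 -0.051] turn units -0.0
local y,z mm -50.6 31.9
```

Call:
move_arm:
  targets:
    - [0,0.13,0,0]
    - [0.2,0,0,0]
    - [0.2,0,0,0]
    - [0.1,0,0,0]
    - [0,0,0,0]

```text
time_s: 7.88
ee_pos: [0.624, -0.0228, 0.095]
tool_rot: [-0.103, 1.569, 0.103]
contact_force: [0.9, -0.5, -0.5]
gripper_width: 0.0
```

Run:
```python
from h import *
plan([.6225,-.0227,.093],7.5); loc(7.5)
c=vision.camera('scene');d=vision.camera('side')
# finger tip: scan depth columns below gripper for the lowest point still standing over the flywheel, near TCP
t=manip.read_state()['ee_pos']
for n,k in(('s',c),('d',d)):
    P=[]
    for v in range(180,260):
        for u in range(230,330):
            if k['depth'][v,u]>0:
                p=pt(k,u,v)
                if np.hypot(*(p[:2]-t[:2]))<.02 and k['image'][v,u].max()<130 and p[2]>.108: P.append(p)
    P=np.array(P); P=P[P[:,2].argsort()]; print(n,len(P),P[:25:4].round(4))
cv2.imwrite('pics/s3.png',np.hstack([cv2.resize(c['image'][185:265,235:325],(450,400),interpolation=2),cv2.resize(d['image'][140:220,230:300],(350,400),interpolation=2)])[:,:,::-1])
```

```text
t 7.875 tcp [ 0.624  -0.0228  0.095 ] F [ 0.9 -0.5 -0.5] w 0.0 zhead 7.5 q6 -1.8
 shift units [ 0.05   0.008 -0.038] turn units 0.0
local y,z mm -45.3 31.4
s 615 [[ 0.6311 -0.0276  0.1243]
 [ 0.6343 -0.0194  0.1268]
 [ 0.6313 -0.0314  0.1287]
 [ 0.6325 -0.03    0.1294]
 [ 0.632  -0.0279  0.1307]
 [ 0.6308 -0.0274  0.1319]
 [ 0.635  -0.0177  0.1321]]
d 56 [[ 0.6241 -0.0238  0.1084]
 [ 0.6247 -0.0116  0.1307]
 [ 0.6218 -0.0109  0.132 ]
 [ 0.6268 -0.0107  0.1345]
 [ 0.6137 -0.0194  0.1363]
 [ 0.6187 -0.0098  0.1373]
 [ 0.6163 -0.0196  0.1389]]
```

View pics/s3.png

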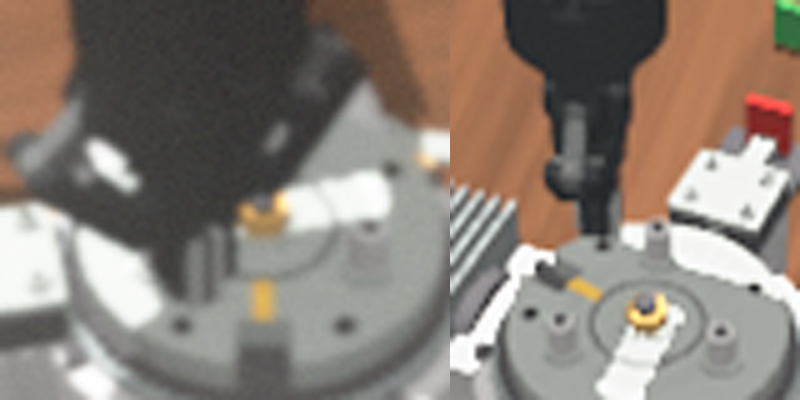

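The tip still stands at about 0.124 with the TCP reading 0.095, an offset of 29 mm. Ten mm more, then push.

Call:
move_arm:
  targets:
    - [0.13,0,0,0]
    - [0.12,0,0,0]
    - [0,0,-0.1,0]
    - [0,0,-0.1,0]
    - [0,0,-0.1,0]
    - [0,0,-0.05,0]
    - [0,-0.035,-0.1,0.056]
    - [0,-0.035,-0.1,0.056]
    - [0,0,0,0]

```text
time_s: 9.1
ee_pos: [0.6024, -0.0282, 0.0856]
tool_rot: [0.035, 1.571, -0.035]
contact_force: [0.0, 0.3, -0.2]
gripper_width: -0.004
```

```bash
cat >> h.py <<'E'
def slot(c,z=.105):
    hsv=cv2.cvtColor(c['image'],cv2.COLOR_RGB2HSV);m=cv2.inRange(hsv,(17,90,80),(34,255,255));k,l,st,ce=cv2.connectedComponentsWithStats(m)
    for i in range(1,k):
        if st[i,4]<6: continue
        p=pt(c,*ce[i],z)[:2]-AX;r=np.linalg.norm(p)
        if .02<r<.055: print('yellow px',ce[i].round(1),st[i,4],'r',r.round(4),'ang',np.degrees(np.arctan2(p[1],p[0])).round(1))
E
python3 - <<'E'
from h import *
plan([.6225,-.0227,.085],-2.5); loc(-2.5)
for n in('scene','side','wrist'): print(n);slot(vision.camera(n))
E
```

```text
t 9.1 tcp [ 0.6024 -0.0282  0.0856] F [ 0.   0.3 -0.2] w -0.0 zhead -2.54 q6 -1.63
 shift units [0.016 0.159 0.495] turn units -0.0
local y,z mm -45.5 17.4
scene
yellow px [282.1 244.4] 30 r 0.0401 ang -33.3
side
yellow px [259.1 195.4] 18 r 0.0406 ang -33.4
wrist
yellow px [328.  296.2] 461 r 0.0379 ang -36.0
```

Contact made: the slot line has turned to about −33.5° (from −22°), with −99.3° as the target. I'll push 60° on.

Call:
move_arm:
  targets:
    - [0,-0.035,-0.1,0.056]
    - [0,-0.035,-0.1,0.056]
    - [0,-0.035,-0.1,0.056]
    - [0,-0.035,-0.1,0.056]
    - [0,-0.035,-0.1,0.056]
    - [0,-0.035,-0.1,0.056]

```text
time_s: 10.0
ee_pos: [0.5779, -0.0298, 0.0857]
tool_rot: [0.45, 1.522, -0.449]
contact_force: [3.0, 0.5, -0.3]
gripper_width: -0.0
```

Run:
```python
from h import *
plan([.6225,-.0227,.085],-32.5); loc(-32.5)
for n in('scene','side','wrist'): print(n);slot(vision.camera(n))
```

```text
t 10.0 tcp [ 0.5779 -0.0298  0.0857] F [ 3.   0.5 -0.3] w -0.0 zhead -32.89 q6 -1.11
 shift units [0.018 0.755 0.839] turn units -0.004
local y,z mm -45.2 18.1
scene
yellow px [273.3 240.5] 27 r 0.0384 ang -61.3
side
yellow px [266.4 193. ] 15 r 0.0396 ang -62.4
wrist
yellow px [330.1 296. ] 479 r 0.0384 ang -65.1
```

Call:
move_arm:
  targets:
    - [0,-0.035,-0.1,0.056]
    - [0,-0.035,-0.1,0.056]
    - [0,-0.035,-0.1,0.056]
    - [0,-0.035,-0.1,0.056]
    - [0,-0.035,-0.1,0.056]
    - [0,-0.035,-0.1,0.056]

```text
time_s: 10.9
ee_pos: [0.5553, -0.019, 0.0855]
tool_rot: [0.856, 1.395, -0.856]
contact_force: [3.2, -2.1, -0.7]
gripper_width: 0.001
```

Run:
```python
from h import *
plan([.6225,-.0227,.085],-62.5); loc(-62.5)
for n in('scene','side','wrist'): print(n);slot(vision.camera(n))
```

```text
t 10.9 tcp [ 0.5553 -0.019   0.0855] F [ 3.2 -2.1 -0.7] w 0.0 zhead -63.04 q6 -0.57
 shift units [0.015 1.456 0.844] turn units -0.006
local y,z mm -45.2 18.2
scene
yellow px [267.5 234.3] 26 r 0.0381 ang -90.3
side
yellow px [273.9 193.4] 14 r 0.0382 ang -90.7
wrist
yellow px [332.  295.2] 487 r 0.0385 ang -93.9
```

Call:
move_arm:
  targets:
    - [0,-0.018,-0.05,0.028]
    - [0,-0.018,-0.05,0.028]
    - [0,0,0,0]
    - [0,0,0.2,0]
    - [-0.5,0,0.2,0]
    - [-1,0,0,0]
    - [-1,0,0,0]
    - [0,0,0,0]

```text
time_s: 12.05
ee_pos: [0.5592, -0.0312, 0.1885]
tool_rot: [0.923, 1.362, -0.919]
contact_force: [0.7, 1.0, 0.2]
gripper_width: 0.001
```

Run:
```python
from h import *
import pickle
plan([.6225,-.0227,.085],-67.5)
for n in('scene','side','wrist'):
    c=vision.camera(n); print(n);slot(c)
save(c,'w4');pickle.dump(c,open('w4.pkl','wb'))
```

```text
t 12.05 tcp [ 0.5592 -0.0312  0.1885] F [0.7 1.  0.2] w 0.0 zhead -68.0 q6 -0.51
 shift units [2.596 1.534 0.388] turn units -0.006
scene
yellow px [266.7 233. ] 25 r 0.0386 ang -95.9
side
yellow px [275.1 193.4] 17 r 0.0394 ang -95.1
wrist
yellow px [314.3 202.4] 237 r 0.039 ang -98.0
```

View pics/w4.png

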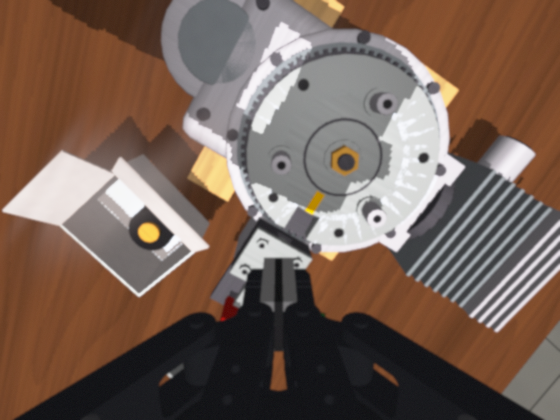

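Wrist view: hub (345,160), posts (281,162), (386,103) and (376,212), slot (300,222), guide front corners about (258,221) and (312,258), red tab (228,308).

Run:
```python
from h import *
import pickle
c=pickle.load(open('w4.pkl','rb'))
P=[pt(c,*q,.127)[:2] for q in((281,162),(386,103),(376,212))]
A=np.mean(P,0);print('axis posts',A,'hub',pt(c,345,160,.121)[:2])
an=lambda p:np.degrees(np.arctan2(*(p-A)[::-1]))
print('post ang',[an(p).round(1) for p in P],'=> slot',(an(P[0])+60).round(1),(an(P[1])-180).round(1),(an(P[2])-60).round(1))
print('slot',an(pt(c,300,222,.105)[:2]),'yellow',an(pt(c,314.3,202.4,.105)[:2]))
for q in((258,221),(312,258)):
  p=pt(c,*q,.11)[:2];print('gcorner',p,an(p),np.linalg.norm(p-A))
for q in((262,243),(245,270)):
  p=pt(c,*q,.112)[:2];print('screw',p,np.linalg.norm(p-A))
a,b=[pt(c,*q,.112)[:2] for q in((262,243),(245,270))];print('guide line dir',np.degrees(np.arctan2(*(b-a)[::-1])))
cv2.imwrite('pics/c4.png',cv2.resize(c['image'][140:340,190:430],(800,667),interpolation=2)[:600,:,::-1])
```

```text
axis posts [0.58518951 0.02008473] hub [0.58496803 0.01932188]
post ang [np.float64(-157.0), np.float64(81.4), np.float64(-36.3)] => slot -97.0 -98.6 -96.3
slot -97.02858330794005 yellow -95.02741878720086
gcorner [ 0.54700052 -0.04886953] -118.97903050704295 0.0788231499977495
gcorner [ 0.59754302 -0.06211235] -81.45291110885694 0.08312020473889888
screw [ 0.55615981 -0.06388491] 0.0888460666347354
screw [ 0.55217326 -0.09077839] 0.1156749917430677
guide line dir -98.43182457935917
```

View pics/c4.png

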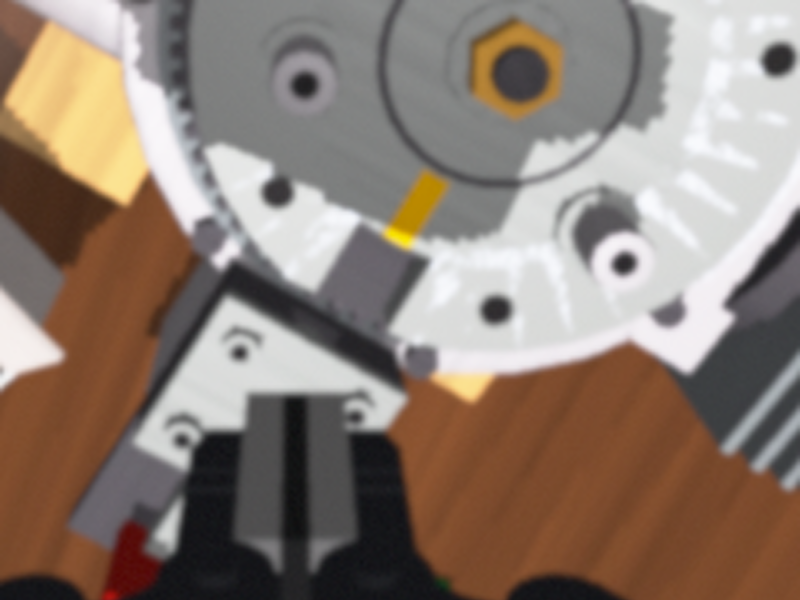

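Slot at −97±1°, guide line at about −99.5°, so roughly 2.5° short. I'll go back to the same post and nudge it on.

Call:
move_arm:
  targets:
    - [1,0,0,0]
    - [1,0,0,0]
    - [0.5,0,-0.2,0]
    - [0,0,-0.2,0]
    - [0,-0.02,-0.055,0.03]
    - [0,0,0,0]
    - [0,0,0.2,0]
    - [-0.5,0,0.2,0]
    - [-1,0,0,0]
    - [-1,0,0,0]

```text
time_s: 13.45
ee_pos: [0.5557, -0.0299, 0.1869]
tool_rot: [0.958, 1.35, -0.958]
contact_force: [-0.5, -1.4, 0.2]
gripper_width: -0.003
```

Run:
```python
from h import *
for n in('scene','side','wrist'):
    c=vision.camera(n); print(n);slot(c)
A=AX;u=np.array([np.sin(np.radians(-9.3)),-np.cos(np.radians(-9.3))])
p=A+u*.195;print(p);plan([*p,.189],-99.3)
import pickle;pickle.dump(c,open('w5.pkl','wb'))
```

```text
scene
yellow px [266.6 232. ] 27 r 0.0382 ang -99.6
side
yellow px [275.9 193.6] 19 r 0.0391 ang -98.4
wrist
yellow px [310.2 198.3] 229 r 0.039 ang -101.3
[ 0.55548725 -0.17443686]
t 13.6 tcp [ 0.5566 -0.0298  0.1877] F [-0.4  0.9 -1. ] w -0.0 zhead -70.76 q6 -0.45
 shift units [-0.032 -1.217  3.405] turn units 0.317
```

Call:
move_arm:
  targets:
    - [0,0,0,0.106]
    - [0,0,0,0.106]
    - [0,0,0,0.105]
    - [0,0,0.9,0]
    - [0,0,0.9,0]
    - [0,0,0.9,0]
    - [0,0,0.9,0]
    - [0,0,0,0]

```text
time_s: 14.6
ee_pos: [0.5315, -0.1733, 0.1844]
tool_rot: [1.329, 1.128, -1.331]
contact_force: [0.2, 1.3, -0.4]
gripper_width: 0.001
```

Run:
```python
from h import *
u=np.array([np.sin(np.radians(-9.3)),-np.cos(np.radians(-9.3))])
p=AX+u*.195;plan([*p,.077],-99.3)
for n in('scene','side'):
    c=vision.camera(n);hsv=cv2.cvtColor(c['image'],cv2.COLOR_RGB2HSV);m=cv2.inRange(hsv,(0,130,70),(7,255,255));k,l,st,ce=cv2.connectedComponentsWithStats(m)
    for i in range(1,k):
        if st[i,4]>5: 
            q=pt(c,*ce[i]);d=q[:2]-AX
            if abs(q[2]-.11)<.03: print(n,st[i],q.round(4),'r along',(d@u).round(4),'lat',(d@[-u[1],u[0]]).round(4))
```

```text
t 14.6 tcp [ 0.5315 -0.1733  0.1844] F [ 0.2  1.3 -0.4] w 0.0 zhead -99.45 q6 -0.22
 shift units [ 2.683  0.6   -0.07 ] turn units -0.002
scene [191   0  41   6 159] [-0.8196  0.2179  0.1117] r along 0.0301 lat -1.4204
scene [202 232   5  20  36] [ 0.5736 -0.1369  0.1191] r along 0.155 lat 0.0118
side [289 159  10  12  79] [ 0.5617 -0.1332  0.1149] r along 0.1533 lat -0.0005
```

Call:
move_arm:
  targets:
    - [0,0.6,0.05,0]
    - [0.7,0,0,0]
    - [0.7,0,0,0]
    - [0.6,0,0,0]
    - [0.4,0,0,0]
    - [0.28,0,0,0]
    - [0,0,0,0]

```text
time_s: 15.58
ee_pos: [0.5556, -0.1769, 0.0779]
tool_rot: [1.328, 1.129, -1.328]
contact_force: [0.2, -0.4, -0.1]
gripper_width: -0.002
```

```bash
cat >> h.py <<'E'
U=np.array([np.sin(np.radians(-9.3)),-np.cos(np.radians(-9.3))])
def bar():
    d=manip.read_state()['ee_pos'][:2]-AX;print('tcp r',(d@U).round(4),'lat',(d@[-U[1],U[0]]).round(4))
    c=vision.camera('side');hsv=cv2.cvtColor(c['image'],cv2.COLOR_RGB2HSV);m=cv2.inRange(hsv,(0,130,60),(7,255,255));k,l,st,ce=cv2.connectedComponentsWithStats(m)
    for i in range(1,k):
        if st[i,4]>5:
            q=pt(c,*ce[i]);d=q[:2]-AX
            if abs(q[2]-.11)<.03: print('tab',st[i],q.round(4),'r',(d@U).round(4),'lat',(d@[-U[1],U[0]]).round(4))
    slot(c)
E
python3 - <<'E'
from h import *
plan([*(AX+U*.16),.077],-99.3);bar()
E
```

```text
t 15.575 tcp [ 0.5556 -0.1769  0.0779] F [ 0.2 -0.4 -0.1] w -0.0 zhead -99.3 q6 -0.21
 shift units [ 0.023 -0.012 -0.935] turn units 0.0
tcp r 0.1974 lat 0.0005
tab [289 159  10  12  78] [ 0.5618 -0.1338  0.114 ] r 0.1539 lat -0.0003
yellow px [276.  193.3] 13 r 0.0403 ang -98.1
```

Call:
move_arm:
  targets:
    - [0,0,-0.2,0]
    - [0,0,-0.2,0]
    - [0,0,-0.1,0]
    - [0,0,-0.1,0]
    - [0,0,-0.1,0]
    - [0,0,-0.1,0]
    - [0,0,-0.1,0]

```text
time_s: 16.5
ee_pos: [0.5616, -0.1415, 0.0783]
tool_rot: [1.328, 1.128, -1.328]
contact_force: [-1.3, -1.5, 0.1]
gripper_width: 0.0
```

Run:
```python
from h import *
plan([*(AX+U*.141),.077],-99.3);bar()
```

```text
t 16.5 tcp [ 0.5616 -0.1415  0.0783] F [-1.3 -1.5  0.1] w 0.0 zhead -99.32 q6 -0.15
 shift units [ 0.033 -0.017 -0.514] turn units -0.0
tcp r 0.1616 lat 0.0007
tab [288 160  10  13  73] [ 0.5633 -0.1249  0.114 ] r 0.1449 lat -0.0003
yellow px [276.  193.3] 13 r 0.0403 ang -98.1
```

Call:
move_arm:
  targets:
    - [0,0,-0.1,0]
    - [0,0,-0.1,0]
    - [0,0,-0.1,0]
    - [0,0,-0.08,0]
    - [0,0,-0.05,0]
    - [0,0,-0.03,0]
    - [0,0,0,0]

```text
time_s: 17.42
ee_pos: [0.5644, -0.1234, 0.0782]
tool_rot: [1.328, 1.128, -1.328]
contact_force: [-0.4, -0.3, 0.8]
gripper_width: -0.003
```

Run:
```python
from h import *
plan([*(AX+U*.141),.077],-99.3);bar()
```

```text
t 17.425 tcp [ 0.5644 -0.1234  0.0782] F [-0.4 -0.3  0.8] w -0.0 zhead -99.31 q6 -0.12
 shift units [ 0.03  -0.015 -0.054] turn units -0.0
tcp r 0.1432 lat 0.0006
tab [285 165  10   8  58] [ 0.5667 -0.1091  0.1161] r 0.1287 lat 0.0005
yellow px [276.  193.5] 18 r 0.0397 ang -98.5
```

Sliding freely, nothing jammed. I go on in small steps until the tab seats and the force rises.

Call:
move_arm:
  targets:
    - [0,0,-0.04,0]
    - [0,0,-0.02,0]
    - [0,0,0,0]

```text
time_s: 17.85
ee_pos: [0.5649, -0.1211, 0.0783]
tool_rot: [1.328, 1.128, -1.328]
contact_force: [0.7, -0.7, 0.0]
gripper_width: 0.0
```

Call:
move_arm:
  targets:
    - [0,0,-0.03,0]
    - [0,0,0,0]

```text
time_s: 18.1
ee_pos: [0.565, -0.1206, 0.0783]
tool_rot: [1.327, 1.127, -1.329]
contact_force: [-1.2, -6.2, 0.0]
gripper_width: 0.0
```

Call:
move_arm:
  targets:
    - [0,0,-0.03,0]
    - [0,0,0,0]

```text
time_s: 18.35
ee_pos: [0.565, -0.1206, 0.0784]
tool_rot: [1.326, 1.126, -1.33]
contact_force: [-3.8, -12.8, 0.4]
gripper_width: -0.002
```

The force has risen to 13 N with no further travel, at TCP r≈0.140 where home was expected at 0.141. I back off, lift and check.

Call:
move_arm:
  targets:
    - [0,0,0.1,0]
    - [0,0,0.3,0]
    - [0,0,0.4,0]
    - [-1,0,0.5,0]
    - [-1,0,0.5,0]
    - [-1,0,0,0]
    - [0,0,0,0]

```text
time_s: 19.23
ee_pos: [0.5544, -0.1913, 0.2015]
tool_rot: [1.33, 1.122, -1.325]
contact_force: [0.4, 0.7, -1.1]
gripper_width: 0.002
```

Run:
```python
from h import *
plan([*(AX+U*.141),.077],-99.3);bar()
for n in('scene','wrist'): 
    c=vision.camera(n);slot(c)
w=c;s=vision.camera('scene')
cv2.imwrite('pics/fin.png',np.hstack([cv2.resize(s['image'][200:260,190:250],(400,400),interpolation=2),cv2.resize(w['image'][60:340,140:420],(400,400),interpolation=2)])[:,:,::-1])
```

```text
t 19.225 tcp [ 0.5544 -0.1913  0.2015] F [ 0.4  0.7 -1.1] w 0.0 zhead -99.36 q6 -0.23
 shift units [ 3.11  -0.06  -1.774] turn units -0.001
tcp r 0.2118 lat 0.0016
tab [285 165   9   8  49] [ 0.5677 -0.1068  0.1175] r 0.1263 lat 0.0012
yellow px [275.8 193.7] 13 r 0.0388 ang -98.0
yellow px [266.2 232.1] 16 r 0.0389 ang -99.5
```

View pics/fin.png

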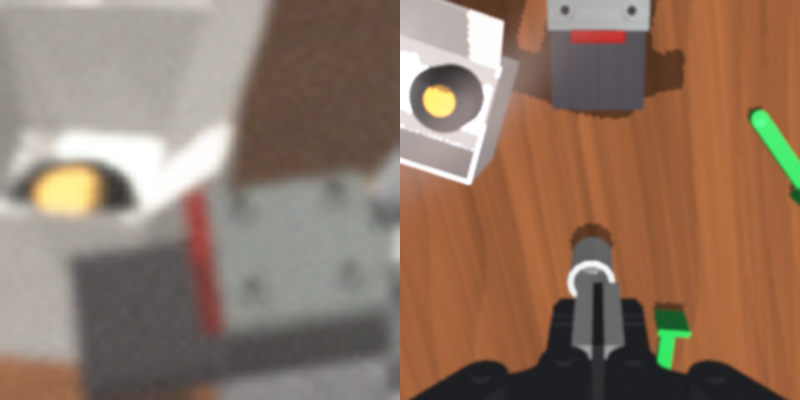

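The red tab lies flush against the guide's back face in both views (left crop (203,260), right crop (598,37)). The arm is clear and the socket is still upright.

```bash
python3 -c "
from rig import manip;print(manip.sign_off())"
```

```text
the job is handed in; nothing more can be done
None
```

The flywheel is locked: the slot is lined up with the bar and the bar is pushed home against the guide. I handed the job in at about 19 s of the 48 s allowed; the sign-off gave no verdict.

**What I did:** I pushed post2 clockwise about 77° with the shut fingertips. The slot line ended at −98° to −101° depending on the camera, and the guide's line is about −99.3°. I then pushed the red tab until the wrist force rose to 13 N with no more travel.

**Last checks:**
- **Tab:** in the final scene and wrist views it lies flush against the guide.
- **Distance from the axis:** the side camera's depth put the tab at 126 mm; the fingertip contact position implies 123–124 mm. Home is 124 mm, so the two disagree by 2–3 mm.
- **Slot and arm:** the slot line still read −98° to −99.5°, and the arm was clear of everything.

**What went wrong or disagreed:**
- **First push missed:** the fingertips stood about 29 mm higher than the reported tool position, so the first push passed over the post without touching it. I corrected for that and came in lower.
- **Camera offset:** the wrist camera and the two fixed cameras differed by 3–4 mm on where the flywheel's axis is.
- **Bystanders:** I did not measure the oil can, carton, socket and wrench again at the end. No contact showed in the force readings, and the carton and socket looked undisturbed in the last views.

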